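# Clear the tripped anti-tilt interlock of a stepped spice tower

### The arm

A 6-joint arm with a two-finger parallel gripper is mounted at the origin on the work surface. World frame = base frame: x ahead of the robot, y to its left, z up, the work surface at z = 0. Lengths are in mm, angles in rad, forces in N, time in s.
With the tool pointing down it reaches from about 350 to 975 mm from the base axis. Payload 7.1 kg.
Tool frame: the origin (TCP) lies between the finger pads; the fingertips stand 14 mm ahead of it and the grasp point (between the pads) lies 5 mm behind it (ctrl.tcp_to_tips is the distance from the TCP to the fingertips, in mm); z points along the fingers, y is the line along which they close (so a half turn about z gives the same grasp; the last joint's range is limited). The gripper opens to 88 mm and grips with 3 to 60 N. Pads are 20 mm wide; open, the fingers measure 115 mm over their backs; the gripper's body (75 mm by 178 mm) begins 61 mm behind the grasp point.
Start: joints at [1.301, 0.423, 1.63, -0, 1.089, -0.019], TCP at [155.08, 605.438, 236.675] pointing down, gripper open.
Joint ranges: [-3, 3], [-0.9, 2.11], [0.09, 2.58], [-1.31, 4.45], [0.11, 2.69], [-2.54, 2.54]. Speed limits (rad/s): [2.39, 2.39, 3.01, 3.14, 3.14, 3.14].

### API

Orientations are given as a rotation vector (axis times angle).
In Python, from workcell import ctrl gives the robot as it stands.
- The arm moves only by the tool apply_moves, never from a script. Its argument "series" is a list that holds one entry, the list of rows, each a list of 7 numbers: the shift along the tool's x, y, z in cm, then the turn, a rotation vector about the tool's x, y, z in degrees, then the opening, from 0 (shut) to 1 (fully open). A call has 1 to 12 rows; each row shifts and turns the commanded pose from where the row before left it, along the tool's axes as they then stand; what a row does not reach is not made up. A row lasts 1/10 s, in which the tool goes at most 50 mm and 8.59 degrees, less where a joint would pass 70% of its speed; a pose out of reach is approached as far as the arm can. A call with a gripper value outside its range is refused whole. The fingers move at their own pace and stop on an object; the grip force is fixed at half the most. Time passes only in rows, so rows that do not move let the fingers close. It gives the time, the measured TCP pose, the force and the opening at its end, in the units of the state.
- ctrl.get_obs(): the state, without advancing time (a new reading comes with each control period).
- ctrl.get_image(name): name is "side" or "top" or "wrist"; returns a dict with "img" (400x640x3 uint8, blue, green, red), "K" (3x3 intrinsics, pixels), "dist" ([k1, k2, p1, p2, k3] as OpenCV has them; the pictures are not rectified), "cam_to_world" (4x4, takes a point from camera to world coordinates). Camera axes: x right, y down, z forward; pixel columns grow to the right and rows downward; lengths in mm; the calibration is good to about 2 mm. A picture is of the moment at which its call begins. There is no depth.
- ctrl.close_job(): hands the job in, once; it reports no verdict.
The state is a dict: "t": time; "qpos": joint angles; "qvel": joint speeds; "joint_torque": joint torques, N m; "ee_pos": TCP position; "orientation": TCP orientation; "ft_force": force on the tool from outside, world axes, zero at the start; "moment": the same for the moment, N m; "width": finger opening in mm.
Only numpy, scipy, OpenCV 4.12 (cv2) and the standard library are available. Lean on these libraries where they do the work, as an engineer would, in place of code of your own. Each camera call takes 0.05 s, during which the arm holds its last target. There are 200 camera calls.

### The job

The anti-tilt interlock of the stepped spice tower has tripped: all three trays are shut, and of the top and the bottom tray only one will still come out. Feel which one it is without forcing a tray that will not come, draw it out to its stop and push it fully home again to clear the interlock. Then draw the middle tray out to its stop and leave it out, with the other two trays shut and the tubes, tin, scoop and spoon undisturbed.

Things in the scene. Friction and masses are not known exactly. Their poses are not given: they have to be found in the camera images.
- drawer: Grey-painted kitchen drawer 600 x 700 mm standing on the worktop, fixed. Origin: centre of its underside; x from its front panel (towards the robot, 92 mm high) to its back, z up. Floor 10 mm thick, side and back walls 75 mm high.
- tower: Stepped tower of clear acrylic, fixed on the drawer floor: three tiers, each 52 mm high, 214 mm wide and set back 64 mm behind the one below, a pull-out tray in each, a grey housing behind; 316 mm deep, 161 mm high. Origin: on the underside, midway across, straight below the front face of the shut middle tray. x points from the trays to the housing (trays come out along -x), z up.
- interlock (a point): Centre of the grey housing (80 x 214 x 161 mm) that hides the interlock, 212 mm along the tower's x. As found it blocks the middle tray and one of the other two (top or bottom; it cannot be seen which): these give up to 4 mm of play, then stop dead. The third is free: it runs to its stop at 50 mm against 2 to 8 N. A pull of 10 to 15 N tells them apart; more than 60 N on a tray harms it.
- interlock_top (a point): Middle of the housing's top face. How it is cleared: the free tray is drawn beyond 43 mm, which trips the interlock back. The middle tray stays blocked while the top or the bottom tray is more than 6 mm open; once both are home it runs to its stop at 50 mm against 2 to 5 N. The outer tray that was blocked at first stays blocked.
- tray_top (a joint): How far the top tray is drawn out, m: 0 shut, 0.050 at its stop. At the start anywhere from 0 to 0.003, which tells nothing of whether it is blocked. The tray moves along the tower's -x and stays where it is left.
- tray_middle (a joint): The same for the middle tray.
- tray_bottom (a joint): The same for the bottom tray.
- tray_top_lip (a point): Middle of the top edge of the top tray's front, on the lip, midway through its thickness; axes as the tower's. Each tray is an open clear box 190 mm wide, 41 mm high. Its front wall is edged with an aluminium lip 9 mm thick and 12 mm high over the full width. Press on the back of the lip or wall to draw the tray out, on its front to shut it.
- tray_middle_lip (a point): The same point of the middle tray. Behind each shut tray's lip lies an empty pocket open to the sky, 55 mm long (along x), 182 mm wide and 37 mm deep; it ends at the front face of the tier above, whose lip stands 64 mm further back and 52 mm higher (top tray: at the edge of the flat roof, whose top is 10 mm above its lip).
- tray_bottom_lip (a point): The same point of the bottom tray.
- tin: Round aluminium tin with a press-button lid, 78 mm across and 54 mm high, standing loose on the roof of the tower. Origin: centre of its underside. Leave alone.
- tube1: Tall glass spice tube with a cork-lined steel cap, 36 mm across, 152 mm high, standing loose on the clear two-step riser (140 x 96 mm, steps 35 and 65 mm above the drawer floor) in the left of the drawer. Origin: centre of its underside. Leave alone.
- tube2: A second such tube, left, on the higher step.
- tube3: A third such tube, on the riser in the right of the drawer.
- tube4: A fourth such tube, right, on the higher step.
- scoop: Green silicone pinch scoop, 100 mm long, 26 mm high, lying loose on the drawer floor at the front left. Leave alone.
- spoon: Short birch spoon, 150 mm long, lying loose on the drawer floor at the front right. Leave alone.

How it is judged:
By the outcome, as a careful person would: the job done as asked, in the order asked, and still so for the second after the job is handed in, with the robot touching nothing.
It also fails if it takes over 61 s, if anything falls off the work surface, if the arm or the gripper's body presses on something with over 40 N, if the wrist force passes 120 N, or if a joint passes its speed limit or range.

## Working session

There is one attempt and no reset: what is moved stays moved. The work goes in short steps, Python scripts to look and compute and a tool call to move; the robot and the scene stay as the last step left them, time stands still between calls to the robot, and variables do not carry over. Pictures are saved under pics/ and viewed, on a budget of 10 in all, crops included, one or two more only if the job needs it, and the job is handed in when it is done.

Besides the shell and the picture viewer there is one more tool, called after ">>>" as name([rows], argument=value, ...), one row to a line, values as JSON. apply_moves: Moves the arm, as the interface text tells. Its arguments: {"type":"object","properties":{"series":{"type":"array","items":{"type":"array","items":{"type":"array","items":{"type":"number"}}}}},"required":["series"]}

```bash
mkdir -p pics
python3 - <<'E'
from workcell import ctrl
import cv2,pickle
o=ctrl.get_obs();print({k:o[k] for k in('t','ee_pos','orientation','ft_force','width')})
d={}
for n in('side','top'):
    d[n]=ctrl.get_image(n);cv2.imwrite(f'pics/{n}0.png',d[n]['img'])
    print(n,d[n]['K'],d[n]['dist'],d[n]['cam_to_world'])
pickle.dump(d,open('cams.pkl','wb'))
E
```

```text
{'t': 0.0, 'ee_pos': array([154.93999797, 604.93510977, 235.91209401]), 'orientation': array([-3.92865375e-01, -3.11670890e+00,  2.34707501e-03]), 'ft_force': array([-0.97956202, -0.37032503, -0.54361195]), 'width': 87.84884653932296}
side [[370.90313062   0.         322.08842214]
 [  0.         370.90313062 200.41510302]
 [  0.           0.           1.        ]] [-0.06390501  0.          0.          0.          0.        ] [[ 9.89281835e-01 -6.15847709e-02  1.32396248e-01  5.33031644e+02]
 [-1.45657030e-01 -4.79979820e-01  8.65103116e-01 -6.59866413e+02]
 [ 1.02703499e-02 -8.75115243e-01 -4.83805572e-01  4.94190520e+02]
 [ 0.00000000e+00  0.00000000e+00  0.00000000e+00  1.00000000e+00]]
top [[489.50839595   0.         317.62573506]
 [  0.         489.50839595 195.60516607]
 [  0.           0.           1.        ]] [-0.0092292  0.         0.         0.         0.       ] [[ 2.22618457e-02 -9.88497827e-01  1.49587618e-01  4.62696442e+02]
 [-9.99563566e-01 -2.49133313e-02 -1.58746025e-02  3.58079056e+01]
 [ 1.94187360e-02 -1.49168935e-01 -9.88621030e-01  1.25589696e+03]
 [ 0.00000000e+00  0.00000000e+00  0.00000000e+00  1.00000000e+00]]
```

View pics/side0.png

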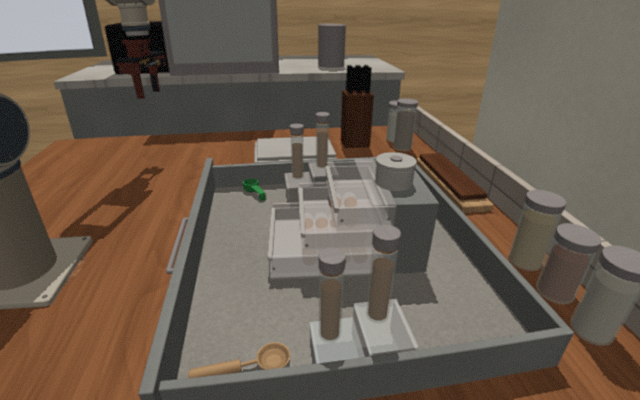

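View pics/top0.png

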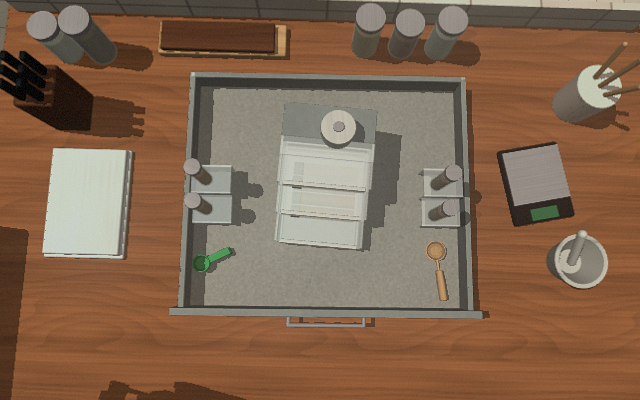

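The side view shows the tower at about cols 268–435, rows 155–272. In the top view it is at cols 276–377, rows 103–250, with the lips near rows 243, 212 and 183. The tin is at (338,127). Next I'll enlarge both crops.

Run:
```python
import cv2,pickle
d=pickle.load(open('cams.pkl','rb'))
def crop(n,x0,y0,x1,y1,s):
    c=cv2.resize(d[n]['img'][y0:y1,x0:x1],None,fx=s,fy=s,interpolation=cv2.INTER_CUBIC)
    for x in range(x0-x0%-10,x1,10):cv2.line(c,((x-x0)*s,0),((x-x0)*s,6),(0,0,255),1);cv2.putText(c,str(x),((x-x0)*s,16),0,.35,(0,0,255))
    for y in range(y0-y0%-10,y1,10):cv2.line(c,(0,(y-y0)*s),(6,(y-y0)*s),(0,0,255),1);cv2.putText(c,str(y),(8,(y-y0)*s+4),0,.35,(0,0,255))
    return c
cv2.imwrite('pics/topc.png',crop('top',260,130,392,255,4) if 0 else crop('top',262,135,387,255,5))
cv2.imwrite('pics/sidec.png',crop('side',260,145,445,280,4))
```

```text
(no output)
```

View pics/topc.png

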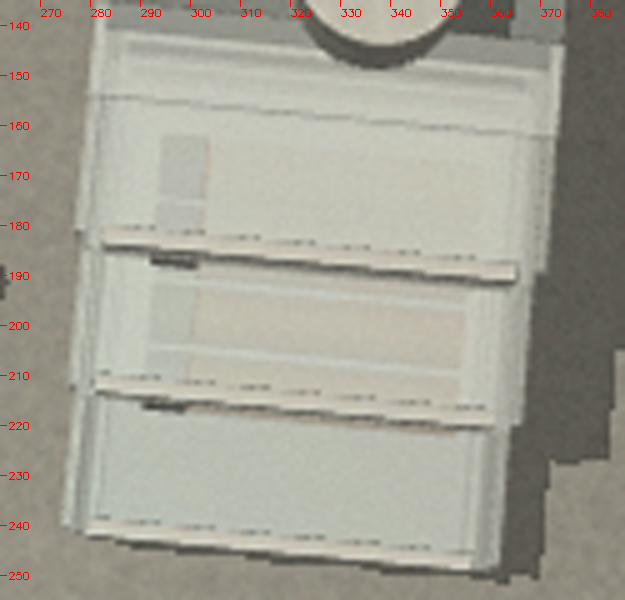

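View pics/sidec.png

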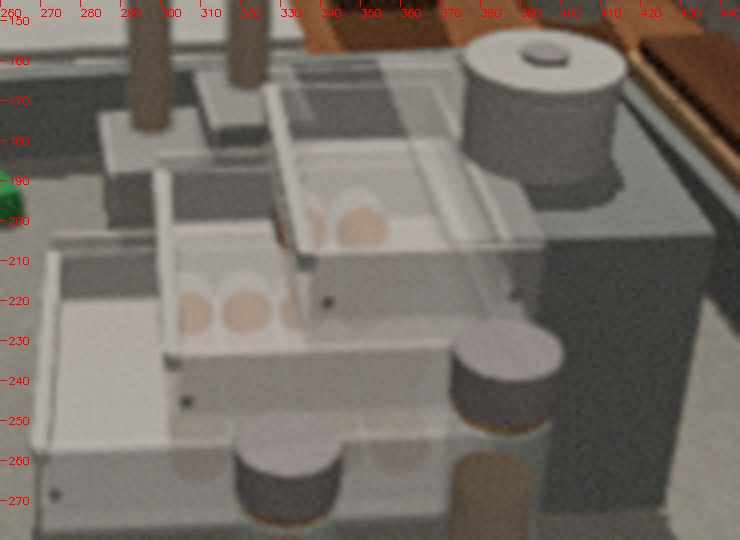

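Top crop, lip bar ends (far left, then right): top tray (281,183)–(363,189.5), middle (279.5,212)–(358.5,219), bottom (278,241)–(356,247.5). Side crop, lip top far and near ends: top (328,166)–(335,206), middle (300,188)–(303,231.5), bottom (272,208)–(269,256). I'll fit the tower pose to these.

```bash
cat > fit.py <<'E'
import cv2,pickle,numpy as np
from scipy.optimize import least_squares
d=pickle.load(open('cams.pkl','rb'))
P={'top':[(281,183),(363,189.5),(279.5,212),(358.5,219),(278,241),(356,247.5)],
 'side':[(328,166),(335,206),(300,188),(303,231.5),(272,208),(269,256)]}
L=np.array([(64*i+4.5,s*95,99+52*i) for i in(1,0,-1) for s in(1,-1)],float)
def proj(n,W):
    c=d[n];M=np.linalg.inv(c['cam_to_world'])
    return cv2.projectPoints(W,cv2.Rodrigues(M[:3,:3])[0],M[:3,3],c['K'],c['dist'])[0][:,0]
def world(p,L=L):
    c,s=np.cos(p[2]),np.sin(p[2]);return L@np.array([[c,s,0],[-s,c,0],[0,0,1]])+[p[0],p[1],10]
for cs in(['top'],['side'],['top','side']):
    r=least_squares(lambda p:np.concatenate([(proj(n,world(p))-P[n]).ravel() for n in cs]),[530,30,0])
    print(cs,r.x,np.round(r.fun.reshape(-1,2),1).tolist())
np.save('pose.npy',r.x)
print(world(r.x,np.array([(64*i+4.5,0,99+52*i) for i in(1,0,-1)])))
E
python3 fit.py
```

```text
['top'] [ 5.83155325e+02  1.26478230e+01 -5.79539600e-02] [[-0.7, -0.8], [0.7, -0.4], [-0.4, 0.7], [1.0, 0.3], [-0.1, 0.2], [-0.5, 0.0]]
['side'] [ 5.85202145e+02  7.11616727e+00 -7.02339624e-02] [[-0.5, -1.0], [1.8, 1.2], [-0.6, -1.6], [-1.3, 1.0], [0.7, -1.2], [-0.3, 0.2]]
['top', 'side'] [ 5.84404965e+02  1.11646275e+01 -6.26844278e-02] [[0.2, -1.5], [1.5, -0.8], [0.2, 0.0], [1.6, 0.0], [0.4, -0.5], [-0.0, -0.3], [-1.5, -1.8], [1.4, -0.0], [-1.4, -2.4], [-1.5, -0.2], [-0.0, -1.9], [-0.4, -0.9]]
[[652.77042927   6.8735557  161.        ]
 [588.8961269   10.88273231 109.        ]
 [525.02182453  14.89190892  57.        ]]
```

The two cameras agree to a few mm and heights fit. I'll move with closed fingers and tool x along the pull direction, rising first to clear the tubes.

>>> apply_moves([
  [[0,0,-4,0,0,-5.4,0],[0,0,-4,0,0,-5.3,0],[-2.2,-2.83,0,0,0,0,0],[-2.2,-2.83,0,0,0,0,0],[-2.2,-2.83,0,0,0,0,0],[-2.2,-2.83,0,0,0,0,0],[-2.2,-2.83,0,0,0,0,0],[-2.2,-2.83,0,0,0,0,0],[-2.2,-2.83,0,0,0,0,0],[-2.2,-2.83,0,0,0,0,0],[-2.2,-2.83,0,0,0,0,0],[-2.2,-2.83,0,0,0,0,0]],
])

```text
t: 1.3
ee_pos: [356.9, 307.5, 316.5]
orientation: [-0.1, -3.14, 0.0]
ft_force: [0.4, 0.7, -0.1]
width: 0.4
```

>>> apply_moves([
  [[-2.2,-2.83,0,0,0,0,0],[-2.2,-2.83,0,0,0,0,0],[-2.2,-2.83,0,0,0,0,0],[-2.2,-2.83,0,0,0,0,0],[-2.2,-2.83,0,0,0,0,0],[-2.2,-2.83,0,0,0,0,0],[-2.2,-2.83,0,0,0,0,0],[-2.2,-2.83,0,0,0,0,0],[-2.2,-2.83,0,0,0,0,0],[-2.0,-2.83,0,0,0,0,0],[0,0,0,0,0,0,0]],
])

```text
t: 2.4
ee_pos: [557.5, 9.7, 316.2]
orientation: [0.106, 3.14, -0.001]
ft_force: [-0.1, 0.5, -0.2]
width: 0.6
```

```bash
cat > st.py <<'E'
import numpy as np
from scipy.spatial.transform import Rotation as R
from workcell import ctrl
p=np.load('pose.npy')
def st():
    o=ctrl.get_obs();Rt=R.from_euler('z',p[2]).as_matrix()
    loc=(o['ee_pos']-[p[0],p[1],10])@Rt;T=R.from_rotvec(o['orientation']).as_matrix()
    print('t %.2f'%o['t'],'tower-frame TCP',loc.round(1),'tip z',(loc[2]-ctrl.tcp_to_tips).round(1),'F tower',(o['ft_force']@Rt).round(1),'w %.1f'%o['width'],'tool axes in tower:',(Rt.T@T).round(3).tolist());return o
E
python3 - <<'E'
from st import *
import cv2
st()
w=ctrl.get_image('wrist');s=ctrl.get_image('side')
cv2.imwrite('pics/w1.png',w['img'])
import pickle;d=pickle.load(open('cams.pkl','rb'));d['wrist']=w;pickle.dump(d,open('cams.pkl','wb'))
E
```

```text
t 2.40 tower-frame TCP [-26.8  -3.2 306.2] tip z 292.2 F tower [-0.1  0.5 -0.2] w 0.6 tool axes in tower: [[-1.0, 0.005, 0.0], [0.005, 1.0, -0.001], [-0.0, -0.001, -1.0]]
```

View pics/w1.png

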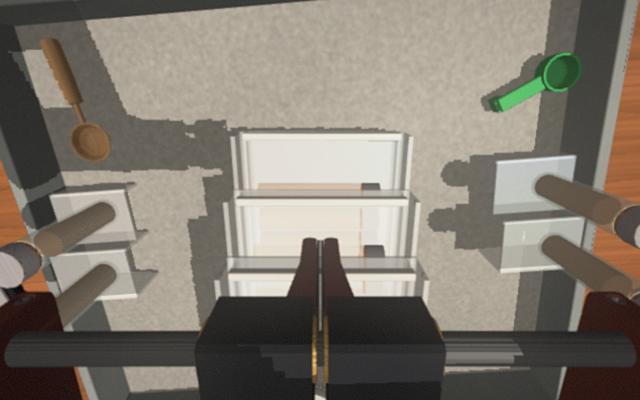

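The wrist view shows the three lips as horizontal bars: bottom about (243–407, 136), middle (237–411, 197), top (229–418, 263). They are level, so the yaw is good. I'll refine the pose using this near view.

```bash
cat >> fit.py <<'E'
P['wrist']=[(418,263),(229,264),(411,197),(236,198),(407,136),(242,136.5)]
for cs in(['wrist'],['top','wrist'],['top','side','wrist']):
    r=least_squares(lambda p:np.concatenate([(proj(n,world(p))-P[n]).ravel() for n in cs]),[530,30,0])
    print(cs,r.x,np.round(r.fun.reshape(-1,2),1).tolist())
    if len(cs)==2: np.save('pose.npy',r.x)
def ray(n,u,z):
    c=d[n];q=cv2.undistortPoints(np.array([[u]],float),c['K'],c['dist'])[0,0];v=c['cam_to_world'][:3,:3]@[*q,1];o=c['cam_to_world'][:3,3]
    return o+v*(z-o[2])/v[2]
print('tin',ray('top',(338,126.5),225))
E
python3 fit.py
```

```text
['top'] [ 5.83155325e+02  1.26478230e+01 -5.79539600e-02] [[-0.7, -0.8], [0.7, -0.4], [-0.4, 0.7], [1.0, 0.3], [-0.1, 0.2], [-0.5, 0.0]]
['side'] [ 5.85202145e+02  7.11616727e+00 -7.02339624e-02] [[-0.5, -1.0], [1.8, 1.2], [-0.6, -1.6], [-1.3, 1.0], [0.7, -1.2], [-0.3, 0.2]]
['top', 'side'] [ 5.84404965e+02  1.11646275e+01 -6.26844278e-02] [[0.2, -1.5], [1.5, -0.8], [0.2, 0.0], [1.6, 0.0], [0.4, -0.5], [-0.0, -0.3], [-1.5, -1.8], [1.4, -0.0], [-1.4, -2.4], [-1.5, -0.2], [-0.0, -1.9], [-0.4, -0.9]]
[[652.77042927   6.8735557  161.        ]
 [588.8961269   10.88273231 109.        ]
 [525.02182453  14.89190892  57.        ]]
['wrist'] [ 5.79804131e+02  1.27062709e+01 -6.77061813e-02] [[1.4, 8.9], [-0.1, 7.9], [0.3, -1.9], [0.3, -2.8], [-2.6, -6.1], [0.5, -6.6]]
['top', 'wrist'] [ 5.80432385e+02  1.26797286e+01 -6.59190414e-02] [[-0.5, 0.0], [0.9, 1.1], [-0.4, 1.6], [0.9, 1.8], [-0.3, 1.0], [-0.8, 1.4], [1.5, 9.3], [0.1, 8.7], [0.3, -1.5], [0.3, -2.1], [-2.7, -5.7], [0.5, -5.9]]
['top', 'side', 'wrist'] [ 5.81433318e+02  1.22844320e+01 -6.49469791e-02] [[-0.3, -0.3], [1.1, 0.6], [-0.3, 1.2], [1.1, 1.4], [-0.1, 0.6], [-0.6, 1.0], [-2.8, -1.9], [-0.5, -0.2], [-2.6, -2.5], [-3.3, -0.4], [-1.2, -2.1], [-2.0, -1.2], [1.1, 10.1], [-0.1, 9.6], [-0.1, -0.6], [0.1, -1.1], [-3.1, -4.9], [0.2, -4.9]]
tin [772.03605694 -21.74197813 225.        ]
```

```bash
cat >> fit.py <<'E'
p=[583.6,12.3,-.061];np.save('pose.npy',p)
im=cv2.resize(d['wrist']['img'][110:300,200:440],None,fx=3,fy=3,interpolation=cv2.INTER_CUBIC)
for i,u in enumerate(proj('wrist',world(p))):
    print(u.round(1),end=' ');cv2.drawMarker(im,tuple(int(v) for v in (u-[200,110])*3),(0,0,255),0,14,1)
cv2.imwrite('pics/w1o.png',im);print(d['wrist']['K'],d['wrist']['dist'],d['wrist']['cam_to_world'])
E
python3 fit.py|tail -12
```

```text
[588.8961269   10.88273231 109.        ]
 [525.02182453  14.89190892  57.        ]]
['wrist'] [ 5.79804131e+02  1.27062709e+01 -6.77061813e-02] [[1.4, 8.9], [-0.1, 7.9], [0.3, -1.9], [0.3, -2.8], [-2.6, -6.1], [0.5, -6.6]]
['top', 'wrist'] [ 5.80432385e+02  1.26797286e+01 -6.59190414e-02] [[-0.5, 0.0], [0.9, 1.1], [-0.4, 1.6], [0.9, 1.8], [-0.3, 1.0], [-0.8, 1.4], [1.5, 9.3], [0.1, 8.7], [0.3, -1.5], [0.3, -2.1], [-2.7, -5.7], [0.5, -5.9]]
['top', 'side', 'wrist'] [ 5.81433318e+02  1.22844320e+01 -6.49469791e-02] [[-0.3, -0.3], [1.1, 0.6], [-0.3, 1.2], [1.1, 1.4], [-0.1, 0.6], [-0.6, 1.0], [-2.8, -1.9], [-0.5, -0.2], [-2.6, -2.5], [-3.3, -0.4], [-1.2, -2.1], [-2.0, -1.2], [1.1, 10.1], [-0.1, 9.6], [-0.1, -0.6], [0.1, -1.1], [-3.1, -4.9], [0.2, -4.9]]
tin [772.03605694 -21.74197813 225.        ]
[419.4 274.7] [229.6 275.9] [410.9 197.9] [236.5 199.1] [403.8 132.6] [242.3 133.8] [[341.16499631   0.         319.87718704]
 [  0.         341.16499631 198.20360074]
 [  0.           0.           1.        ]] [0.00632194 0.         0.         0.         0.        ] [[ 6.81106747e-02  9.49877565e-01  3.05112351e-01  4.74063310e+02]
 [ 9.97677725e-01 -6.47536525e-02 -2.11216005e-02  1.58133541e+01]
 [-3.05795364e-04  3.05842403e-01 -9.52082103e-01  4.62817939e+02]
 [ 0.00000000e+00  0.00000000e+00  0.00000000e+00  1.00000000e+00]]
```

View pics/w1o.png

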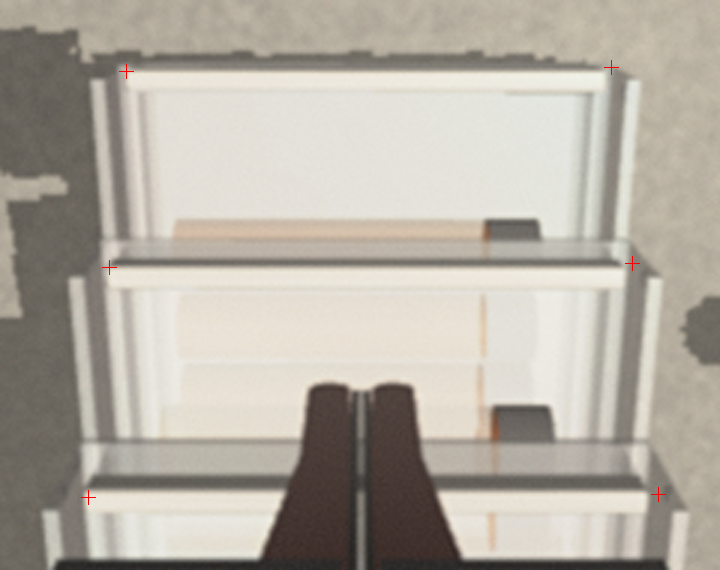

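The enlarged overlay shows the lip top faces centred at crop rows 81, 277 and 500 (image rows 137, 202 and 277). My prediction is within 2–4 px, so my earlier row reading for the top lip was wrong. The pose is good to about 3 mm, and the pocket leaves 17 mm of margin. I'll descend into the bottom pocket.

>>> apply_moves([
  [[0,0,4,0,0,0,0],[0,0,4,0,0,0,0],[0,0,4,0,0,0,0],[0,0,4,0,0,0,0],[0,0,4,0,0,0,0],[0,0,2,0,0,0,0],[0,0,2,0,0,0,0],[0,0,1,0,0,0,0],[0,0,0.8,0,0,0,0],[0,0,0,0,0,0,0]],
])

```text
t: 3.5
ee_pos: [555.5, 13.1, 58.4]
orientation: [-0.1, -3.139, -0.0]
ft_force: [0.0, 0.3, 1.0]
width: 0.1
```

Run:
```python
import numpy as np;np.save('pose.npy',[585,12.3,-.062])
from st import *
import cv2
st();s=ctrl.get_image('side')['img']
cv2.imwrite('pics/s2.png',cv2.resize(s[120:290,230:460],None,fx=3,fy=3))
```

```text
t 3.50 tower-frame TCP [-29.5  -1.   48.4] tip z 34.4 F tower [0.  0.3 1. ] w 0.1 tool axes in tower: [[-1.0, 0.001, -0.001], [0.001, 1.0, -0.0], [0.001, -0.0, -1.0]]
```

View pics/s2.png

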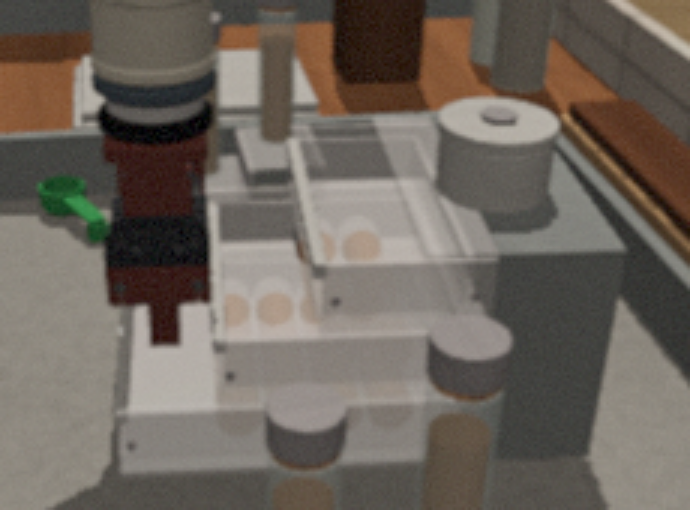

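The fingers are in the bottom pocket and clear of the lip, with no contact force. I'll approach the back of the lip gently.

>>> apply_moves([
  [[0.5,0,0,0,0,0,0],[0.4,0,0,0,0,0,0],[0.1,0,0,0,0,0,0],[0.1,0,0,0,0,0,0],[0,0,0,0,0,0,0]],
])

```text
t: 4.05
ee_pos: [545.0, 13.2, 58.9]
orientation: [0.101, 3.14, 0.0]
ft_force: [0.4, -0.4, -1.1]
width: 0.5
```

>>> apply_moves([
  [[0.1,0,0,0,0,0,0],[0.1,0,0,0,0,0,0],[0,0,0,0,0,0,0]],
])

```text
t: 4.35
ee_pos: [543.1, 13.4, 58.7]
orientation: [0.101, 3.14, -0.0]
ft_force: [0.3, 0.1, 0.8]
width: 0.5
```

>>> apply_moves([
  [[0.1,0,0,0,0,0,0],[0.1,0,0,0,0,0,0],[0,0,0,0,0,0,0]],
])

```text
t: 4.65
ee_pos: [541.1, 13.5, 58.7]
orientation: [0.101, 3.14, 0.0]
ft_force: [1.0, -0.7, -0.5]
width: 0.6
```

>>> apply_moves([
  [[0.1,0,0,0,0,0,0],[0.1,0,0,0,0,0,0],[0,0,0,0,0,0,0]],
])

```text
t: 4.95
ee_pos: [538.9, 13.7, 58.7]
orientation: [-0.101, -3.14, -0.0]
ft_force: [1.4, 0.6, 0.1]
width: 0.2
```

>>> apply_moves([
  [[0.1,0,0,0,0,0,0],[0,0,0,0,0,0,0]],
])

```text
t: 5.15
ee_pos: [538.1, 13.7, 58.7]
orientation: [0.101, 3.14, -0.0]
ft_force: [2.4, -0.5, -0.6]
width: 0.6
```

>>> apply_moves([
  [[0.1,0,0,0,0,0,0],[0,0,0,0,0,0,0]],
])

```text
t: 5.35
ee_pos: [537.1, 13.8, 58.7]
orientation: [0.101, 3.14, -0.0]
ft_force: [3.5, 0.2, 0.4]
width: 0.9
```

>>> apply_moves([
  [[0.1,0,0,0,0,0,0],[0,0,0,0,0,0,0]],
])

```text
t: 5.55
ee_pos: [535.9, 13.9, 58.7]
orientation: [0.101, 3.14, 0.0]
ft_force: [2.1, -0.2, -0.3]
width: 0.6
```

>>> apply_moves([
  [[0.1,0,0,0,0,0,0],[0,0,0,0,0,0,0]],
])

```text
t: 5.75
ee_pos: [534.9, 13.9, 58.7]
orientation: [-0.101, -3.14, -0.0]
ft_force: [3.1, 0.2, -0.5]
width: 0.7
```

>>> apply_moves([
  [[0.1,0,0,0,0,0,0],[0,0,0,0,0,0,0]],
])

```text
t: 5.95
ee_pos: [533.8, 14.0, 58.7]
orientation: [-0.101, -3.14, -0.0]
ft_force: [2.2, 0.6, 1.0]
width: 0.5
```

>>> apply_moves([
  [[0.1,0,0,0,0,0,0],[0.1,0,0,0,0,0,0],[0,0,0,0,0,0,0]],
])

```text
t: 6.25
ee_pos: [531.8, 14.1, 58.7]
orientation: [-0.101, -3.14, -0.0]
ft_force: [2.7, 1.1, 1.1]
width: 0.4
```

>>> apply_moves([
  [[0.1,0,0,0,0,0,0],[0.1,0,0,0,0,0,0],[0,0,0,0,0,0,0]],
])

```text
t: 6.55
ee_pos: [529.8, 14.3, 58.7]
orientation: [-0.101, -3.14, -0.0]
ft_force: [1.4, 1.9, 1.2]
width: 0.3
```

The bottom tray has come about 10 mm against 2–3 N, past the 4 mm of play, so it is the free one. I'll draw it on towards its stop.

>>> apply_moves([
  [[0.3,0,0,0,0,0,0],[0.4,0,0,0,0,0,0],[0.4,0,0,0,0,0,0],[0.4,0,0,0,0,0,0],[0.4,0,0,0,0,0,0],[0.4,0,0,0,0,0,0],[0.4,0,0,0,0,0,0],[0.4,0,0,0,0,0,0],[0.2,0,0,0,0,0,0],[0,0,0,0,0,0,0]],
])

```text
t: 7.55
ee_pos: [496.0, 16.3, 58.5]
orientation: [-0.1, -3.138, 0.0]
ft_force: [1.2, 0.1, 0.9]
width: 0.8
```

>>> apply_moves([
  [[0.1,0,0,0,0,0,0],[0.1,0,0,0,0,0,0],[0,0,0,0,0,0,0]],
])

```text
t: 7.85
ee_pos: [494.9, 16.3, 58.5]
orientation: [-0.1, -3.14, 0.0]
ft_force: [2.3, -0.1, -0.1]
width: 0.1
```

>>> apply_moves([
  [[0.1,0,0,0,0,0,0],[0,0,0,0,0,0,0]],
])

```text
t: 8.05
ee_pos: [494.5, 16.4, 58.6]
orientation: [0.1, 3.139, -0.0]
ft_force: [4.8, -0.5, -3.1]
width: 0.5
```

>>> apply_moves([
  [[0.1,0,0,0,0,0,0],[0,0,0,0,0,0,0]],
])

```text
t: 8.25
ee_pos: [494.4, 16.5, 58.8]
orientation: [0.1, 3.137, -0.0]
ft_force: [6.8, -1.0, -6.0]
width: 0.7
```

>>> apply_moves([
  [[0.1,0,0,0,0,0,0],[0,0,0,0,0,0,0]],
])

```text
t: 8.45
ee_pos: [494.4, 16.5, 58.9]
orientation: [0.1, 3.135, -0.0]
ft_force: [8.7, -1.8, -7.5]
width: 0.2
```

>>> apply_moves([
  [[0.1,0,0,0,0,0,0],[0,0,0,0,0,0,0]],
])

```text
t: 8.65
ee_pos: [494.3, 16.5, 59.1]
orientation: [0.1, 3.133, -0.0]
ft_force: [12.0, -1.7, -9.7]
width: 0.7
```

Run:
```python
from st import *
import cv2,numpy as np
st();s=ctrl.get_image('side')['img'];t=ctrl.get_image('top')['img']
a=cv2.resize(s[130:290,230:430],(500,400));b=cv2.resize(t[135:275,255:360],(300,400))
cv2.imwrite('pics/s3.png',np.hstack([a,b]))
```

```text
t 8.65 tower-frame TCP [-90.7  -1.4  49.1] tip z 35.1 F tower [12.1 -1.  -9.7] w 0.7 tool axes in tower: [[-1.0, 0.002, 0.007], [0.002, 1.0, 0.0], [-0.007, 0.0, -1.0]]
```

View pics/s3.png

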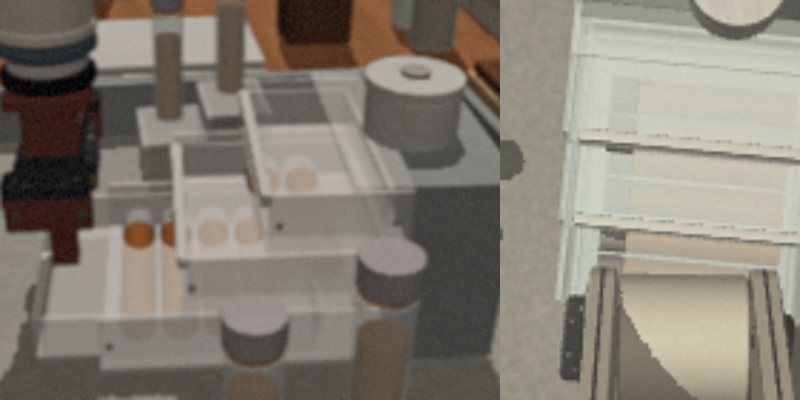

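The image shows the bottom tray well out and the tool stalled dead at 12 N, so it is at its stop (about 47–50 mm). The middle and top lips have not moved. Next I'll hop over the lip and push it home from the front.

>>> apply_moves([
  [[-0.5,0,0,0,0,0,0],[-0.4,0,0,0,0,0,0],[0,0,-2,0,0,0,0],[0,0,-2.5,0,0,0,0],[1.5,0,0,0,0,0,0],[1.5,0,0,0,0,0,0],[1.4,0,0,0,0,0,0],[0,0,2,0,0,0,0],[0,0,2.5,0,0,0,0],[0,0,0,0,0,0,0]],
])

```text
t: 9.75
ee_pos: [453.5, 18.9, 56.6]
orientation: [-0.1, -3.134, 0.0]
ft_force: [-0.3, 1.1, 0.3]
width: 0.6
```

```bash
python3 -c "
from st import *
st()"
```

```text
t 9.75 tower-frame TCP [-131.7   -1.5   46.6] tip z 32.6 F tower [-0.3  1.1  0.3] w 0.6 tool axes in tower: [[-1.0, 0.002, -0.006], [0.002, 1.0, -0.0], [0.006, -0.0, -1.0]]
```

>>> apply_moves([
  [[-0.5,0,0,0,0,0,0],[-0.4,0,0,0,0,0,0],[-0.3,0,0,0,0,0,0],[-0.4,0,0,0,0,0,0],[-0.5,0,0,0,0,0,0],[-0.5,0,0,0,0,0,0],[-0.5,0,0,0,0,0,0],[-0.5,0,0,0,0,0,0],[-0.5,0,0,0,0,0,0],[-0.5,0,0,0,0,0,0],[-0.5,0,0,0,0,0,0],[0,0,0,0,0,0,0]],
])

```text
t: 10.95
ee_pos: [508.3, 15.7, 58.7]
orientation: [0.101, 3.138, 0.0]
ft_force: [-0.5, -0.4, -0.6]
width: 0.5
```

>>> apply_moves([
  [[-0.2,0,0,0,0,0,0],[-0.2,0,0,0,0,0,0],[0,0,0,0,0,0,0]],
])

```text
t: 11.25
ee_pos: [511.2, 15.4, 58.6]
orientation: [0.1, 3.14, -0.0]
ft_force: [-0.1, -0.1, 0.2]
width: 0.6
```

>>> apply_moves([
  [[-0.2,0,0,0,0,0,0],[0,0,0,0,0,0,0]],
])

```text
t: 11.45
ee_pos: [512.9, 15.3, 58.6]
orientation: [-0.101, -3.139, -0.0]
ft_force: [-2.1, -0.6, 0.8]
width: 0.7
```

>>> apply_moves([
  [[-0.1,0,0,0,0,0,0],[0,0,0,0,0,0,0]],
])

```text
t: 11.65
ee_pos: [512.9, 15.3, 58.6]
orientation: [-0.101, -3.138, 0.0]
ft_force: [-5.5, 0.5, 3.5]
width: 0.5
```

>>> apply_moves([
  [[-0.1,0,0,0,0,0,0],[-0.1,0,0,0,0,0,0],[0,0,0,0,0,0,0]],
])

```text
t: 11.95
ee_pos: [513.0, 15.3, 58.4]
orientation: [-0.1, -3.134, 0.0]
ft_force: [-10.3, 0.9, 8.1]
width: 0.8
```

>>> apply_moves([
  [[-0.2,0,0,0,0,0,0],[-0.1,0,0,0,0,0,0],[0,0,0,0,0,0,0]],
])

```text
t: 12.25
ee_pos: [513.1, 15.2, 58.0]
orientation: [-0.1, -3.128, 0.0]
ft_force: [-17.7, 2.3, 14.6]
width: 0.6
```

The bottom tray sits hard home at 18 N with no movement. I'll retreat and go over into the middle pocket.

>>> apply_moves([
  [[0.8,0,0,0,0,0,0],[0.8,0,0,0,0,0,0],[0,0,-3,0,0,0,0],[0,0,-3,0,0,0,0],[0,0,-3,0,0,0,0],[-3,0,0,0,0,0,0],[-3,0,0,0,0,0,0],[-3,0,0,0,0,0,0],[-2,0,0,0,0,0,0],[0,0,0,0,0,0,0]],
])

```text
t: 13.25
ee_pos: [615.8, 8.7, 149.0]
orientation: [0.101, 3.136, 0.0]
ft_force: [-0.1, 1.0, 0.2]
width: 0.4
```

Run:
```python
from st import *
import cv2,numpy as np
st();s=ctrl.get_image('side')['img'];w=ctrl.get_image('wrist')['img']
a=cv2.resize(s[120:290,230:430],(470,400));b=cv2.resize(w[100:400,190:450],(330,381));b=cv2.copyMakeBorder(b,0,19,0,0,0)
cv2.imwrite('pics/s4.png',np.hstack([a,b]))
```

```text
t 13.25 tower-frame TCP [ 30.9  -1.7 139. ] tip z 125.0 F tower [-0.2  0.9  0.2] w 0.4 tool axes in tower: [[-1.0, 0.002, 0.004], [0.002, 1.0, 0.0], [-0.004, 0.0, -1.0]]
```

View pics/s4.png

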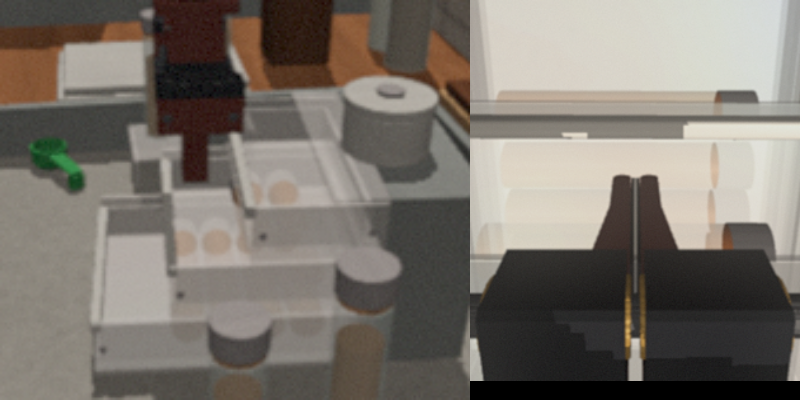

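The bottom tray is shut again and the fingers hang between the middle and top lips. I'll go down into the middle pocket and approach the lip.

>>> apply_moves([
  [[-0.4,0,0,0,0,0,0],[0,0,1.5,0,0,0,0],[0,0,1.4,0,0,0,0],[0,0,1,0,0,0,0],[0,0,0,0,0,0,0]],
])

```text
t: 13.85
ee_pos: [615.0, 8.7, 107.2]
orientation: [-0.1, -3.136, 0.0]
ft_force: [0.0, -0.3, -0.7]
width: 0.2
```

>>> apply_moves([
  [[0.4,0,0,0,0,0,0],[0.4,0,0,0,0,0,0],[0.2,0,0,0,0,0,0],[0.1,0,0,0,0,0,0],[0.1,0,0,0,0,0,0],[0,0,0,0,0,0,0]],
])

```text
t: 14.45
ee_pos: [605.2, 9.4, 110.2]
orientation: [0.101, 3.139, 0.0]
ft_force: [2.6, 0.7, 0.8]
width: 0.9
```

>>> apply_moves([
  [[0.1,0,0,0,0,0,0],[0.1,0,0,0,0,0,0],[0.1,0,0,0,0,0,0],[0,0,0,0,0,0,0]],
])

```text
t: 14.85
ee_pos: [601.8, 9.6, 109.7]
orientation: [-0.101, -3.14, -0.0]
ft_force: [1.9, -0.5, 1.3]
width: 0.6
```

>>> apply_moves([
  [[0.1,0,0,0,0,0,0],[0.1,0,0,0,0,0,0],[0,0,0,0,0,0,0]],
])

```text
t: 15.15
ee_pos: [599.6, 9.8, 109.6]
orientation: [-0.101, -3.14, 0.0]
ft_force: [1.4, 0.3, 1.4]
width: 0.6
```

>>> apply_moves([
  [[0.1,0,0,0,0,0,0],[0.1,0,0,0,0,0,0],[0,0,0,0,0,0,0]],
])

```text
t: 15.45
ee_pos: [597.6, 9.9, 109.6]
orientation: [-0.101, -3.14, 0.0]
ft_force: [1.7, 0.6, 1.3]
width: 0.4
```

The middle tray runs freely at about 2 N. The stop is expected at TCP x ≈ 558.

>>> apply_moves([
  [[0.3,0,0,0,0,0,0],[0.4,0,0,0,0,0,0],[0.4,0,0,0,0,0,0],[0.4,0,0,0,0,0,0],[0.4,0,0,0,0,0,0],[0.4,0,0,0,0,0,0],[0.4,0,0,0,0,0,0],[0.4,0,0,0,0,0,0],[0.3,0,0,0,0,0,0],[0.1,0,0,0,0,0,0],[0,0,0,0,0,0,0]],
])

```text
t: 16.55
ee_pos: [562.4, 12.0, 109.6]
orientation: [-0.1, -3.139, 0.0]
ft_force: [1.1, -0.0, 0.4]
width: 0.7
```

>>> apply_moves([
  [[0.2,0,0,0,0,0,0],[0.2,0,0,0,0,0,0],[0,0,0,0,0,0,0]],
])

```text
t: 16.85
ee_pos: [558.6, 12.3, 109.6]
orientation: [-0.101, -3.139, 0.0]
ft_force: [0.7, -1.0, 0.5]
width: 0.5
```

>>> apply_moves([
  [[0.1,0,0,0,0,0,0],[0.1,0,0,0,0,0,0],[0,0,0,0,0,0,0]],
])

```text
t: 17.15
ee_pos: [558.3, 12.3, 109.8]
orientation: [0.1, 3.137, -0.0]
ft_force: [6.3, -0.9, -4.5]
width: 0.8
```

>>> apply_moves([
  [[0.1,0,0,0,0,0,0],[0.1,0,0,0,0,0,0],[0,0,0,0,0,0,0]],
])

```text
t: 17.45
ee_pos: [558.2, 12.4, 110.1]
orientation: [0.1, 3.133, -0.0]
ft_force: [12.1, -1.9, -9.8]
width: 0.2
```

It stops dead at 558.2, exactly where predicted. I'll release, rise clear and inspect.

>>> apply_moves([
  [[-0.5,0,0,0,0,0,0],[-0.6,0,0,0,0,0,0],[0,0,0,0,0,0,0],[0,0,-2,0,0,0,0],[0,0,-4,0,0,0,0],[0,0,-4,0,0,0,0],[0,0,-4,0,0,0,0],[0,0,-4,0,0,0,0],[2,0,-3,0,0,0,0],[4,0,0,0,0,0,0],[4,0,0,0,0,0,0],[0,0,0,0,0,0,0]],
])

```text
t: 18.65
ee_pos: [461.3, 18.6, 319.3]
orientation: [-0.1, -3.137, 0.0]
ft_force: [0.2, 0.7, -0.2]
width: 0.7
```

Run:
```python
from st import *
import cv2,numpy as np
st();s=ctrl.get_image('side')['img'];t=ctrl.get_image('top')['img']
cv2.imwrite('pics/s5.png',np.vstack([cv2.resize(s[120:290,180:450],(640,403)),cv2.resize(t[90:180,180:480],(640,192))]))
```

```text
t 18.65 tower-frame TCP [-123.9   -1.4  309.3] tip z 295.3 F tower [ 0.1  0.7 -0.2] w 0.7 tool axes in tower: [[-1.0, 0.002, -0.003], [0.002, 1.0, -0.0], [0.003, -0.0, -1.0]]
```

View pics/s5.png

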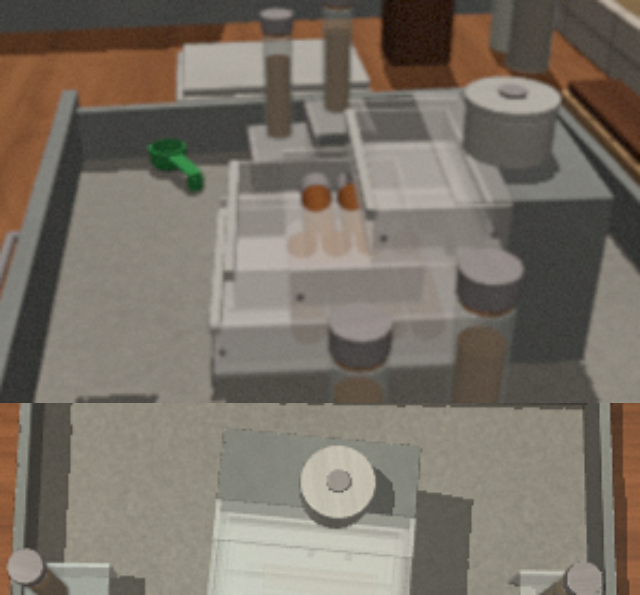

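The bottom lip is back at side col ~272 as at the start, the middle lip stands well out, and the top tray, tin, tubes and scoop have not moved. Handing in.

```bash
python3 -c "
from workcell import ctrl
print(ctrl.close_job())"
```

```text
the job is handed in; nothing more can be done
None
```

The job is done and handed in at about 19 s of the 61 s allowed.

- **Bottom tray:** this was the free one. A gentle pull of 2–3 N drew it well past the 4 mm of play, so I never pulled on the top or middle tray while they were blocked. I drew it to its stop, where it held dead at 12 N, and pushed it home, where it held dead at about 18 N.
- **Middle tray:** it then ran out at about 2 N to its stop, dead at 12 N. The stop was at TCP x = 558.2 mm; I had predicted about 558.3 mm from the bottom tray. I left it out.

**Last checks:** the final side and top pictures show the bottom tray shut, the middle tray out, and the top tray, tin, left tubes and scoop where they were. The arm is clear of everything, with no contact force.

**Disagreements and gaps:**
- The cameras disagreed by about 2–4 mm on where the tower stands, and I first misread the top lip by about 13 px in the wrist picture. The pocket margins covered both.
- My rough measure of the bottom tray's travel came to about 47 mm instead of 50 mm. I put this down to not knowing the exact finger width; the dead stops at both ends are the firmer evidence.
- The spoon and the lower part of the right tubes were outside the last crops. The arm went nowhere near them.

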